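Pump a full shot of syrup into the mug

TASK

Set the mug upright on the worktop with its mouth under the spout of the syrup pump and let go of it. Then push the pump's black knob straight down with the fingertips, past the soft stop where it lands on the sprung gauge sleeve and on to the firm stop that clears the spout, never putting more than 30 N on the pump. Ease the knob back up under your fingertips until it is fully raised, without letting it snap up; leave the mug under the spout and do not disturb the other things.

Things in the scene. Friction and masses are not known exactly. Their poses are not given: they have to be found in the camera images.
- syrup_pump: Fountain-jar syrup pump, does not move: white jar 104 mm across, 140 mm high, steel lid to 152 mm, a steel neck on its axis, and a fixed steel spout (tube 12 mm thick) that rises from the lid, arches to 192 mm high and hangs down beside the jar. Origin: centre of the jar's underside. Its -x axis points from the jar's axis toward the spout, z is up.
- spout (a point): The outlet, centre of the lower end of the spout (15 mm across), 132 mm above the worktop and 104 mm from the jar's axis.
- knob_top (a point): Centre of the flat top (about 36 mm across) of the pump's black mushroom knob (43 mm across, 24 mm high), on the jar's axis, 240 mm above the worktop when raised; it moves with the knob.
- plunger (a joint): Downward travel of the knob in m: 0 fully raised, grows as it is pressed, 0.045 at most. A light spring raises it (2.7 N at the top, 60 N/m); let go from the bottom it snaps up.
- gauge_sleeve (a joint): Downward travel (m) of the portion gauge's white sprung sleeve, a 33 mm ring round the stem under the knob: 0 untouched, 0.008 at the firm stop. The gauge's height varies and is not reported: the knob lands on the sleeve (soft stop) after 15 to 27 mm. There the force steps from 4 to 8 N, then rises 1 N per mm over the sleeve's 8 mm; at about 16 N the knob meets the firm stop, dead.
- mug: White mug, 96 mm high, round body 87 mm across, one loop handle; about 0.25 kg. Origin: on its underside, 17 mm from the round body's axis toward the handle. -y points to the handle, z up. The handle is 13 mm thick across x, reaches out to y = -60 mm, from 22 to 85 mm high; best pinched across x at y = -52 mm, 60 mm up, held firmly (80 N or more) lest it swivel.
- mug_mouth (a point): Centre of the mug's open mouth, on the round body's axis, 96 mm above its underside; the opening is about 78 mm across.
- tumbler: Clear drinking glass, 87 mm across, 142 mm high; bystander. Origin: centre of its underside.
- egg_timer: Cream kitchen timer, 61 mm across, 44 mm high; bystander. Origin: centre of its underside.
- tea_bottle: Clear square bottle with a brown-red cap, 65 mm wide, 212 mm high; bystander. Origin: centre of its underside.
Things that resemble listed ones, but are neither listed nor needed, are in the scene too. Leave any purple look-alike of the mug alone.

How it is judged (in metres and radians):
On the way, in this order (a step that is already met when the one before it is completed fails the run):
1. the mug stands upright on the worktop, let go, with the spout over its mouth (horizontal distance between mug_mouth and spout below 0.03 m and angle between mug's own z axis and vertical below 0.08 rad and height (world z) of mug_mouth below 0.101 m and linear speed of mug below 0.03 m/s and contact force between the fingers and mug below 0.3 N), for 0.2 s.
2. the knob is pressed through the soft stop on to the firm second stop (value of joint gauge_sleeve above 0.0065 m), for 0.1 s.
3. the knob is fully up again (value of joint plunger below 0.002 m), for 0.2 s.
At the end, for the whole second after the job is handed in: The mug stands at rest, upright on the worktop (within 0.08 rad), the spout's outlet within 30 mm of the centre of its mouth; the knob has been down to the firm stop (gauge sleeve at least 6.5 of its 8 mm down) and is fully up again (within 2 mm), the sleeve risen too (horizontal distance between mug_mouth and spout below 0.03 m and angle between mug's own z axis and vertical below 0.08 rad and height (world z) of mug_mouth below 0.101 m and linear speed of mug below 0.03 m/s and value of joint plunger below 0.002 m and value of joint gauge_sleeve below 0.001 m); the robot touches nothing.
It fails at once if the robot presses on the pump with more than 30 N (contact force between any of the fingers, the arm and syrup_pump above 30 N).
It fails at once if the knob snaps up (faster than 0.25 m/s) (velocity of joint plunger below -0.25 m/s).
It fails at once if the knob is pressed (over 8 mm) while the spout is not over the mug's mouth (value of joint plunger above 0.008 m and horizontal distance between mug_mouth and spout above 0.034 m).
It fails at once if the mug is tipped by more than 0.5 rad (angle between mug's own z axis and vertical above 0.5 rad).
It fails at once if another thing is moved by more than 30 mm (distance of any of tumbler, egg_timer, tea_bottle from where it was at the start of the episode above 0.03 m).
It also fails if it takes over 70 s, if anything falls off the work surface, if the arm or the gripper's body presses on something with over 40 N, if the wrist force passes 120 N, or if a joint passes its speed limit or range.

ROBOT

A 6-joint arm with a two-finger parallel gripper is mounted at the origin on a cart in front of the work surface, level with it; the furniture and walls round the work are solid. World frame = base frame: x ahead of the robot, y to its left, z up, the work surface at z = 0. Lengths are in m, angles in degrees, forces in N, time in s.
With the tool pointing down it reaches from about 0.35 to 0.875 m from the base axis. Payload 4.2 kg.
Tool frame: the origin (TCP) lies midway between the tips of the shut fingers; the grasp point (between the pads) lies 19 mm behind it; z points along the fingers, y is the line along which they close (so a half turn about z gives the same grasp; the last joint's range is limited). The gripper opens to 87 mm and grips with 3 to 60 N. Pads are 19 mm wide; open, the fingers measure 117 mm over their backs; the gripper's body (75 mm by 190 mm) begins 51 mm behind the grasp point.
Start: joints at [-49.584, 22.042, 0.453, 0, -68.411, -14.817], TCP at [0.27, -0.564, 0.223] pointing down, gripper open.
Joint ranges: [-179.83, 179.83], [-69.29, 118.12], [-61.27, 80.66], [-181.25, 117.63], [-171.15, -9.14], [-177.46, 177.46]. Speed limits (degrees/s): [159.86, 159.86, 180, 180, 180, 180].

INTERFACE

Orientations are given as a 3x3 rotation matrix whose columns are the frame's x, y, z axes.
In Python, from station import sensors, eyes, workorder gives the robot as it stands.
- The arm moves only by the shell command python3 -m handwheel, which reads ROWS from standard input. ROWS is a JSON object whose key "plan" holds a list of rows, 1 to 8 of them, each of 7 numbers: the opening from 0.0 (shut) to 1.0 (fully open), then dx, dy, dz in m, then a rotation vector rx, ry, rz in degrees; each row is the pose to reach, as a shift and turn from the pose commanded when the command began, along the tool's axes at that moment; what a row does not reach only later rows make up. A row lasts 1/10 s, in which the tool goes at most 0.05 m and 8.59 degrees, less where a joint would pass 70% of its speed; a pose out of reach is approached as far as the arm can. The fingers move at their own pace and stop on an object; the grip force is fixed at half the most. Time passes only in rows, so rows that do not move let the fingers close. It prints the time, the measured TCP pose, the force, the opening and the grip force at its end. Input that does not fit is refused with a message, and nothing moves.
- sensors.sense(): the state, without advancing time (a new reading comes with each control period).
- eyes.capture(name): name is "scene" or "top"; returns a dict with "pixels" (384x512x3 uint8, red, green, blue), "z_map" (384x512 float32, m along the optical axis (not along the pixel's ray), 0 where there is no reading), "K" (3x3 intrinsics, pixels), "world_from_camera" (4x4, takes a point from camera to world coordinates). Camera axes: x right, y up, looking along -z (the intrinsics and any distortion apply to the point x, -y, -z); pixel columns grow to the right and rows downward; lengths in m; the calibration is good to about 2 mm. A picture is of the moment at which its call begins.
- workorder.finish_job(): hands the job in; it is judged then, once.
The state is a dict: "time_s": time; "joints": joint angles; "joint_velocities": joint speeds; "effort": joint torques, N m; "tcp_pos": TCP position; "ee_rot": TCP orientation; "wrist_force": force on the tool from outside, world axes, zero at the start; "moment": the same for the moment, N m; "gripper_width": opening from 0.0 (shut) to 1.0 (fully open); "gripper_force": force on a finger pad.
Only numpy, scipy, OpenCV 4.12 (cv2) and the standard library are available. Lean on these libraries where they do the work, as an engineer would, in place of code of your own. Each camera call takes 0.05 s, during which the arm holds its last target. There are 200 camera calls.

## Working session

There is one attempt and no reset: what is moved stays moved. The work goes in short steps, Python scripts to look and compute and a shell command to move; the robot and the scene stay as the last step left them, time stands still between calls to the robot, and variables do not carry over. Pictures are saved under pics/ and viewed, at most 10 in all, crops included, and the job is handed in when it is done.

```bash
mkdir -p pics; ls; python3 - <<'E'
from station import sensors, eyes
import cv2, numpy as np
s=sensors.sense(); print(s['time_s'],s['tcp_pos'],np.round(s['ee_rot'],3).tolist(),s['gripper_width'])
for n in('scene','top'):
    c=eyes.capture(n); cv2.imwrite(f'pics/{n}0.png',c['pixels'][...,::-1]); np.savez(f'{n}0.npz',**c); print(n,c['K'].tolist(),np.round(c['world_from_camera'],3).tolist(),c.keys())
E
```

```text
pics
0.0 [ 0.26979967 -0.56308933  0.22145413] [[-0.902, -0.432, -0.001], [-0.432, 0.902, 0.002], [0.0, 0.002, -1.0]] 1.001259356678378
scene [[458.8823023980375, 0.0, 244.6604490542452], [0.0, 458.8823023980375, 194.20245897506015], [0.0, 0.0, 1.0]] [[-0.875, 0.249, -0.415, -0.181], [-0.484, -0.474, 0.735, 1.114], [-0.014, 0.845, 0.535, 1.137], [0.0, 0.0, 0.0, 1.0]] dict_keys(['pixels', 'z_map', 'K', 'world_from_camera'])
top [[384.0270994336028, 0.0, 258.91407021290075], [0.0, 384.0270994336028, 193.18468481247731], [0.0, 0.0, 1.0]] [[0.016, 0.999, -0.049, 0.504], [-1.0, 0.016, 0.004, -0.189], [0.005, 0.049, 0.999, 1.441], [0.0, 0.0, 0.0, 1.0]] dict_keys(['pixels', 'z_map', 'K', 'world_from_camera'])
```

View pics/scene0.png

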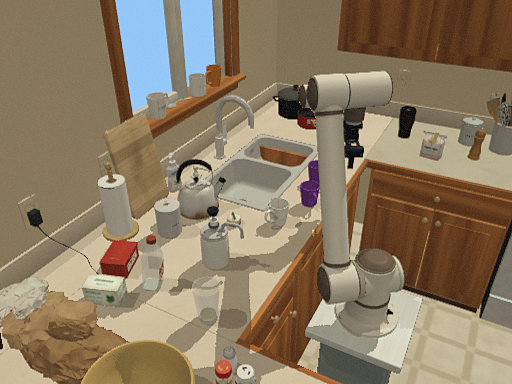

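View pics/top0.png

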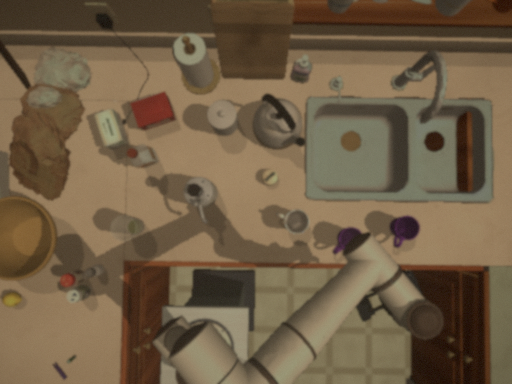

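The scene view shows the pump at (215,240), with its spout toward (238,235), and a white mug at (278,211). The top view has the pump at (200,190), spout tip about (203,215), and the white mug at (295,222) with its handle to the left. Mug candidates are the white one at top (295,222), purple ones at (348,240) and (404,230), and the cups on the windowsill, which are out of reach. Only the first is white and on the worktop. I'll confirm it in an enlarged crop.

```bash
cat > h.py <<'E'
import numpy as np, cv2
from station import sensors, eyes
def load(n): return dict(np.load(n))
def ray(c,u,v):
    K=c['K'];T=c['world_from_camera']
    d=np.array([(u-K[0,2])/K[0,0],-(v-K[1,2])/K[1,1],-1.])
    return T[:3,3],T[:3,:3]@d
def onz(c,u,v,z):
    o,d=ray(c,u,v); return o+d*(z-o[2])/d[2]
def cloud(c):
    v,u=np.mgrid[0:384,0:512]; K=c['K'];T=c['world_from_camera'];z=c['z_map']
    p=np.stack([(u-K[0,2])/K[0,0]*z,-(v-K[1,2])/K[1,1]*z,-z],-1)
    P=p@T[:3,:3].T+T[:3,3]; P[z==0]=np.nan; return P
E
python3 - <<'E'
from h import *
t=load('top0.npz');s=load('scene0.npz')
a=cv2.resize(t['pixels'][165:255,170:320],None,fx=5,fy=5,interpolation=cv2.INTER_CUBIC)
b=cv2.resize(s['pixels'][190:280,190:300],None,fx=5,fy=5,interpolation=cv2.INTER_CUBIC)
cv2.imwrite('pics/a.png',a[...,::-1]);cv2.imwrite('pics/b.png',b[...,::-1])
print('mug',onz(t,295,222,.096),'pump lid',onz(t,200,190,.15))
for n,c in(('top',t),('scene',s)):
    P=cloud(c); 
    for nm,q in (('mug',onz(t,295,222,.096)),('pump',onz(t,200,190,.15))):
        m=np.hypot(P[...,0]-q[0],P[...,1]-q[1])<.13
        for z0,z1 in((-.01,.01),(.02,.08),(.085,.102),(.11,.14),(.145,.16),(.165,.2),(.225,.25)):
            k=m&(P[...,2]>z0)&(P[...,2]<z1)
            if k.sum()>3:
                x=P[k]; print(n,nm,z0,k.sum(),np.round(x.min(0),3),np.round(np.median(x,0),3),np.round(x.max(0),3))
E
```

```text
mug [ 0.47088249 -0.32248592  0.096     ] pump lid [0.57465463 0.00389882 0.15      ]
top mug -0.01 3377 [ 0.342 -0.452 -0.009] [ 0.47  -0.318  0.001] [ 0.6   -0.193  0.01 ]
top mug 0.02 178 [ 0.435 -0.364  0.02 ] [ 0.472 -0.34   0.05 ] [ 0.51  -0.254  0.08 ]
top mug 0.085 109 [ 0.432 -0.369  0.085] [ 0.477 -0.33   0.094] [ 0.513 -0.27   0.1  ]
top pump -0.01 2853 [ 0.445 -0.125 -0.009] [ 0.577 -0.014  0.   ] [0.705 0.133 0.01 ]
top pump 0.02 47 [ 0.519 -0.039  0.025] [ 0.559 -0.033  0.049] [0.61  0.009 0.079]
top pump 0.085 10 [ 0.526 -0.038  0.085] [ 0.566 -0.034  0.095] [ 0.599 -0.013  0.102]
top pump 0.11 53 [ 0.467 -0.037  0.11 ] [ 0.556 -0.026  0.118] [0.62  0.021 0.14 ]
top pump 0.145 433 [ 0.468 -0.034  0.145] [0.568 0.002 0.15 ] [0.619 0.062 0.16 ]
top pump 0.165 108 [ 0.468 -0.018  0.169] [ 0.515 -0.003  0.186] [0.586 0.013 0.196]
top pump 0.225 140 [ 0.551 -0.006  0.232] [0.569 0.012 0.24 ] [0.589 0.032 0.246]
scene mug -0.01 1400 [ 0.341 -0.451 -0.01 ] [ 0.446 -0.296 -0.002] [ 0.6   -0.193  0.01 ]
scene mug 0.02 337 [ 0.431 -0.372  0.02 ] [ 0.474 -0.301  0.059] [ 0.514 -0.248  0.08 ]
scene mug 0.085 89 [ 0.428 -0.368  0.085] [ 0.475 -0.321  0.09 ] [ 0.515 -0.277  0.098]
scene pump -0.01 1554 [ 0.446 -0.125 -0.01 ] [ 0.542  0.034 -0.002] [0.703 0.132 0.01 ]
scene pump 0.02 349 [ 0.517 -0.007  0.02 ] [0.542 0.055 0.051] [0.609 0.072 0.08 ]
scene pump 0.085 100 [ 0.518 -0.003  0.085] [0.542 0.057 0.093] [0.614 0.069 0.102]
scene pump 0.11 215 [ 0.463 -0.018  0.11 ] [0.544 0.051 0.121] [0.613 0.07  0.14 ]
scene pump 0.145 239 [ 0.465 -0.031  0.145] [0.56  0.028 0.149] [0.613 0.066 0.16 ]
scene pump 0.165 182 [ 0.464 -0.014  0.165] [0.557 0.011 0.181] [0.59  0.037 0.199]
scene pump 0.225 84 [ 0.55  -0.008  0.226] [0.567 0.021 0.236] [0.589 0.038 0.243]
```

View pics/a.png

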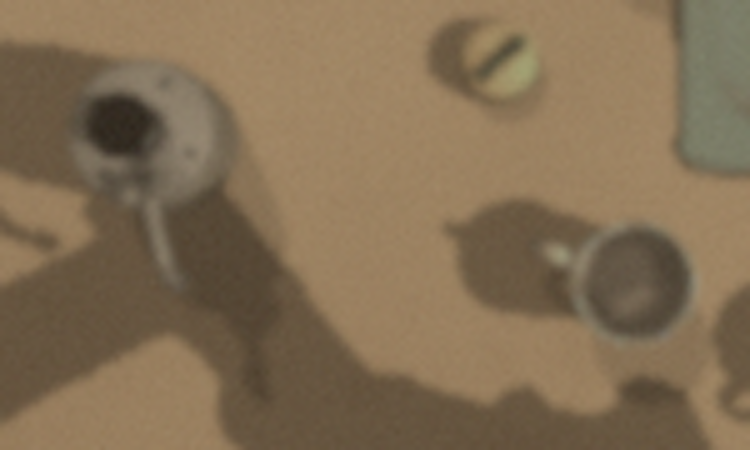

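View pics/b.png

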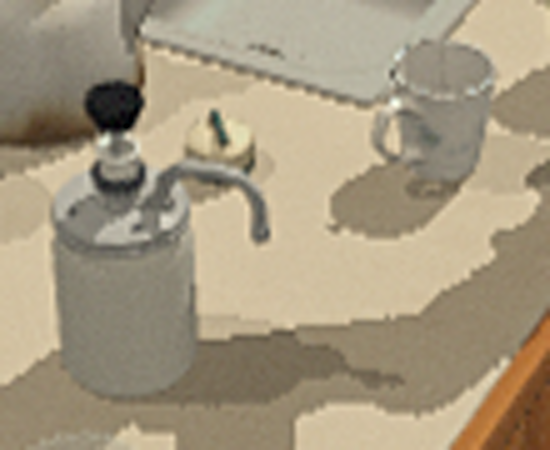

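The top crop shows the white mug's rim at about (297,222) and its handle at about (281,216). The scene crop shows it upright beside the egg timer, so it is the listed mug. Knob is at top (194,190), spout tip at about (207,222).

```bash
python3 - <<'E'
from h import *
for n in('top','scene'):
    c=load(n+'0.npz');P=cloud(c);X,Y,Z=P[...,0],P[...,1],P[...,2]
    q=np.array([.4725,-.3245]); r=np.hypot(X-q[0],Y-q[1])
    k=(r<.06)&(Z>.088)&(Z<.103)&(r>.03); p=P[k][:,:2].astype(np.float32)
    (cx,cy),R=cv2.minEnclosingCircle(p)
    A=np.c_[2*p,np.ones(len(p))]; s=np.linalg.lstsq(A,(p**2).sum(1),rcond=None)[0]
    print(n,'rim enc',cx,cy,R,'lsq',s[:2],np.sqrt(s[2]+s[0]**2+s[1]**2))
    k=(r>.05)&(r<.09)&(Z>.015)&(Z<.095); p=P[k]; print('handle',k.sum(),np.round(p.mean(0),4),np.round(p[np.argsort(-r[k])[:8]],3).tolist())
    rgb=c['pixels'].astype(int)
    k=(Z>.233)&(Z<.247)&(np.hypot(X-.57,Y-.013)<.05); print('knob',cv2.minEnclosingCircle(P[k][:,:2].astype(np.float32)))
    v,u=np.nonzero(k); print(' px',u.mean(),v.mean(),onz(c,u.mean(),v.mean(),.238))
    rr=np.hypot(X-.57,Y-.013)
    k=(rr>.06)&(rr<.125)&(Z>.1)&(Z<.2)
    for a,b in((.06,.07),(.07,.08),(.08,.09),(.09,.1),(.1,.11),(.11,.125)):
        kk=k&(rr>=a)&(rr<b)&(X<.53)
        if kk.any(): print(' spout',a,kk.sum(),np.round(P[kk].mean(0),4),np.round(Z[kk].min(),3))
    k=(Z>.1455)&(Z<.155)&(np.hypot(X-.57,Y-.013)<.07)&(X>.52); print('lid',cv2.minEnclosingCircle(P[k][:,:2].astype(np.float32)))
E
```

```text
top rim enc 0.4743953049182892 -0.3175849914550781 0.05165364593267441 lsq [ 0.47311461 -0.32525146] 0.04146981379023724
handle 26 [ 0.4947 -0.2657  0.0786] [[0.498, -0.254, 0.064], [0.494, -0.254, 0.061], [0.501, -0.257, 0.068], [0.498, -0.257, 0.071], [0.494, -0.257, 0.074], [0.501, -0.26, 0.077], [0.498, -0.26, 0.075], [0.494, -0.26, 0.078]]
knob ((0.5703220963478088, 0.012858094647526741), 0.02068004570901394)
 px 193.0431654676259 189.9136690647482 [0.56978146 0.01254912 0.238     ]
 spout 0.06 11 [ 0.5073 -0.0035  0.1897] 0.186
 spout 0.07 11 [ 0.4979 -0.006   0.1908] 0.187
 spout 0.08 11 [ 0.4882 -0.009   0.1878] 0.184
 spout 0.09 11 [ 0.4784 -0.0118  0.1828] 0.175
 spout 0.1 15 [ 0.4695 -0.016   0.1599] 0.132
 spout 0.11 1 [ 0.464  -0.0179  0.1435] 0.144
lid ((0.5696263313293457, 0.013688298873603344), 0.04913767799735069)
scene rim enc 0.4715709686279297 -0.32282280921936035 0.04795532301068306 lsq [ 0.47267588 -0.32186635] 0.04187117591562473
handle 40 [ 0.4938 -0.2608  0.0615] [[0.5, -0.248, 0.062], [0.495, -0.248, 0.059], [0.491, -0.248, 0.07], [0.502, -0.252, 0.054], [0.492, -0.249, 0.054], [0.492, -0.25, 0.059], [0.498, -0.252, 0.065], [0.504, -0.255, 0.062]]
knob ((0.5682005882263184, 0.01429017260670662), 0.024501385167241096)
 px 212.3768115942029 209.6086956521739 [0.56772919 0.01894126 0.238     ]
 spout 0.06 9 [0.5059 0.0015 0.1865] 0.182
 spout 0.07 9 [ 0.4961 -0.0018  0.1857] 0.178
 spout 0.08 9 [ 0.4865 -0.0037  0.1839] 0.179
 spout 0.09 20 [ 0.4765 -0.0077  0.1658] 0.128
 spout 0.1 31 [ 0.4675 -0.0082  0.1516] 0.133
lid ((0.5686807036399841, 0.017678622156381607), 0.049058642238378525)
```

The measurements agree with the given sizes:
- **Mug:** axis about (0.473, −0.3235), handle toward 71°, grip point about (0.496, −0.258).
- **Pump:** axis about (0.5695, 0.014), spout outlet about (0.469, −0.014).

The grip is limited to 30 N, so I'll slide the mug along the worktop instead of carrying it.

```bash
cat > go.py <<'E'
# usage: go.py x y z yaw_of_tool_y  -> shift and turn in the tool's axes (tool pointing down)
import sys; from h import *
from scipy.spatial.transform import Rotation as R
x,y,z,a=map(float,sys.argv[1:5]); s=sensors.sense(); M=np.array(s['ee_rot']); p=np.array(s['tcp_pos'])
c,q=np.cos(np.radians(a)),np.sin(np.radians(a)); Y=np.array([c,q,0]);Z=np.array([0,0,-1.]);T=np.c_[np.cross(Y,Z),Y,Z]
print('t',round(s['time_s'],2),'p',np.round(p,4),'yaw',np.degrees(np.arctan2(M[1,1],M[0,1])).round(1),'w',round(s['gripper_width'],3),'g',s['gripper_force'],'F',np.round(s['wrist_force'],1),'M',np.round(s['moment'],2),'q',np.round(s['joints'],1))
print('shift',np.round(M.T@(np.array([x,y,z])-p),4),'turn',np.round((R.from_matrix(M).inv()*R.from_matrix(T)).as_rotvec(degrees=True),1))
E
python3 go.py .4958 -.2584 .17 161
```

```text
t 0.1 p [ 0.2698 -0.5632  0.2216] yaw 115.6 w 0.998 g 0.0 F [ 0.1  0.1 -1. ] M [ 0.04 -0.01 -0.02] q [-49.6  22.1   0.4  -0.  -68.4 -14.8]
shift [-0.3355  0.1771  0.0519] turn [  0.1   0.  -45.4]
```

```bash
echo '{"plan": [[1,-0.042,0.022,0.006,0,0,-6],[1,-0.084,0.044,0.013,0,0,-12],[1,-0.126,0.066,0.019,0,0,-18],[1,-0.168,0.089,0.026,0,0,-24],[1,-0.21,0.111,0.032,0,0,-30],[1,-0.252,0.133,0.039,0,0,-36],[1,-0.294,0.155,0.045,0,0,-41],[1,-0.3355,0.177,0.052,0,0,-45.4]]}' | python3 -m handwheel; echo '{"plan": [[1,0,0,0,0,0,0],[1,0,0,0,0,0,0]]}' | python3 -m handwheel; python3 go.py .4958 -.2584 .041 161
python3 - <<'E'
from h import *
c=eyes.capture('scene'); cv2.imwrite('pics/c.png',cv2.resize(c['pixels'][120:280,170:350],None,fx=4,fy=3.6)[...,::-1])
E
```

```text
time_s: 0.9
tcp_pos: [0.4969, -0.2572, 0.1702]
ee_rot: [[-0.322, -0.947, -0.0], [-0.947, 0.322, 0.0], [-0.0, 0.0, -1.0]]
wrist_force: [0.8, -0.9, -0.0]
gripper_width: 1.0
gripper_force: 0.0
time_s: 1.1
tcp_pos: [0.4963, -0.2579, 0.1699]
ee_rot: [[-0.324, -0.946, -0.002], [-0.946, 0.324, 0.0], [0.0, 0.002, -1.0]]
wrist_force: [0.3, 0.2, -1.0]
gripper_width: 1.001
gripper_force: 0.0
t 1.1 p [ 0.4963 -0.2579  0.1699] yaw 161.1 w 1.001 g 0.0 F [ 0.3  0.2 -1. ] M [ 0.01  0.11 -0.04] q [-10.9  18.3 -13.3  -0.  -58.6  -8. ]
shift [6.000e-04 1.000e-04 1.289e-01] turn [ 0.1 -0.   0.1]
```

View pics/c.png

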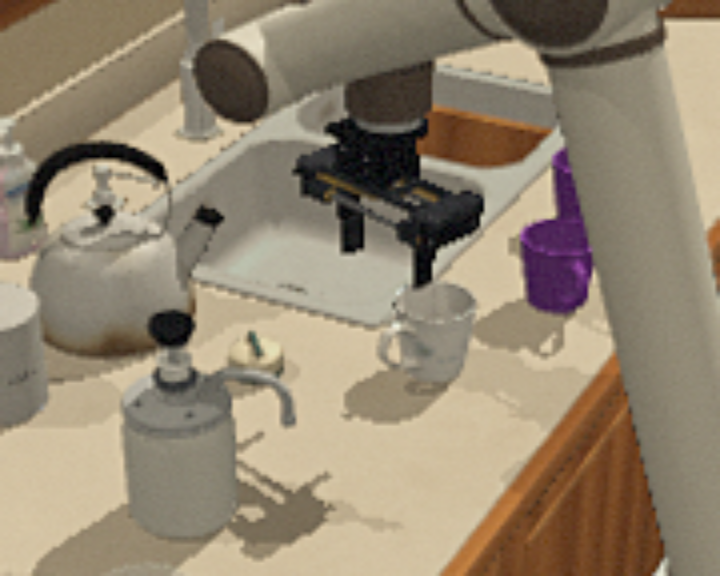

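The crop shows the open gripper, fingers at (350,225) and (425,260), over the handle at (395,340), with nothing else in the way. I'll descend and grip.

```bash
echo '{"plan": [[1,0.0006,0,0.03,0,0,0],[1,0.0006,0,0.06,0,0,0],[1,0.0006,0,0.09,0,0,0],[1,0.0006,0,0.11,0,0,0],[1,0.0006,0,0.12,0,0,0],[1,0.0006,0,0.129,0,0,0],[1,0.0006,0,0.129,0,0,0]]}' | python3 -m handwheel; python3 go.py .4958 -.2584 .041 161
python3 - <<'E'
from h import *
c=eyes.capture('scene'); cv2.imwrite('pics/d.png',cv2.resize(c['pixels'][150:270,210:330],None,fx=5,fy=5)[...,::-1])
E
```

```text
time_s: 1.85
tcp_pos: [0.4953, -0.2602, 0.0411]
ee_rot: [[-0.327, -0.945, -0.001], [-0.945, 0.327, 0.0], [0.0, 0.001, -1.0]]
wrist_force: [0.6, 0.8, 0.6]
gripper_width: 0.999
gripper_force: 0.0
t 1.85 p [ 0.4953 -0.2602  0.0411] yaw 160.9 w 0.999 g 0.0 F [0.6 0.8 0.6] M [ 0.04  0.12 -0.06] q [-11.1  27.1 -21.4  -0.  -41.5  -8. ]
shift [-0.0018  0.0001  0.0001] turn [ 0.1 -0.  -0.1]
```

View pics/d.png

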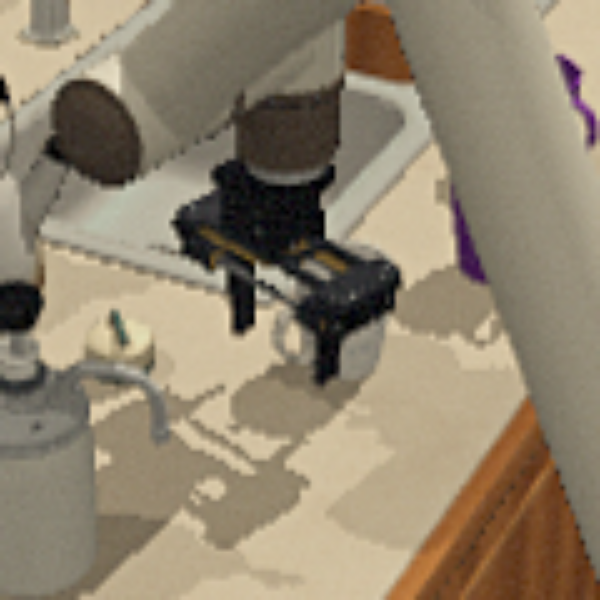

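The handle at (290,335) lies between the fingers at (240,300) and (325,350). I'll close the gripper.

```bash
echo '{"plan": [[0,0,0,0,0,0,0],[0,0,0,0,0,0,0],[0,0,0,0,0,0,0],[0,0,0,0,0,0,0],[0,0,0,0,0,0,0],[0,0,0,0,0,0,0],[0,0,0,0,0,0,0],[0,0,0,0,0,0,0]]}' | python3 -m handwheel; python3 go.py .43 -.28 .041 200
```

```text
time_s: 2.7
tcp_pos: [0.496, -0.2596, 0.0415]
ee_rot: [[-0.326, -0.946, -0.0], [-0.946, 0.326, 0.0], [0.0, 0.0, -1.0]]
wrist_force: [0.3, -0.1, 0.1]
gripper_width: 0.357
gripper_force: 0.0
t 2.7 p [ 0.496  -0.2596  0.0415] yaw 161.0 w 0.357 g 0.0 F [ 0.3 -0.1  0.1] M [-0.01  0.06 -0.03] q [-11.   27.  -21.4   0.  -41.5  -8. ]
shift [0.0408 0.0557 0.0005] turn [  0.   0. -39.]
```

```bash
echo '{"plan": [[0,0,0,0,0,0,0],[0,0,0,0,0,0,0],[0,0,0,0,0,0,0],[0,0,0,0,0,0,0],[0,0,0,0,0,0,0],[0,0,0,0,0,0,0]]}' | python3 -m handwheel; python3 -c "
import numpy as np
# pivot the grip about the mug axis: grip=(axis)+.067*u(phi)
c=np.array([.473,-.3235])
for f in (71,100,130,160,190): print(f,c+.068*np.array([np.cos(np.radians(f)),np.sin(np.radians(f))]))"
```

```text
time_s: 3.3
tcp_pos: [0.4961, -0.2597, 0.0415]
ee_rot: [[-0.326, -0.946, 0.0], [-0.946, 0.326, -0.0], [0.0, -0.0, -1.0]]
wrist_force: [1.3, -0.3, -1.3]
gripper_width: 0.188
gripper_force: 29.1
71 [ 0.49513863 -0.25920474]
100 [ 0.46119192 -0.25653307]
130 [ 0.42929044 -0.27140898]
160 [ 0.4091009  -0.30024263]
190 [ 0.40603307 -0.33530808]
```

```bash
python3 go.py .42 -.2 .0415 221
```

```text
t 3.3 p [ 0.4961 -0.2597  0.0415] yaw 161.0 w 0.188 g 29.12701407060922 F [ 1.3 -0.3 -1.3] M [-0.22 -0.17  0.1 ] q [-11.   27.  -21.4   0.  -41.5  -8. ]
shift [-0.0316  0.0914  0.    ] turn [ -0.  -0. -60.]
```

```bash
echo '{"plan": [[0,-0.004,0.0114,0,0,0,-5],[0,-0.008,0.0228,0,0,0,-12],[0,-0.012,0.0342,0,0,0,-20],[0,-0.016,0.0457,0,0,0,-28],[0,-0.02,0.057,0,0,0,-36],[0,-0.024,0.0685,0,0,0,-44],[0,-0.028,0.08,0,0,0,-52],[0,-0.0316,0.0914,0,0,0,-60]]}' | python3 -m handwheel; python3 go.py .393 -.13 .0415 280
python3 - <<'E'
from h import *
c=eyes.capture('scene'); cv2.imwrite('pics/e.png',cv2.resize(c['pixels'][150:270,190:330],None,fx=5,fy=5)[...,::-1])
E
```

```text
time_s: 4.1
tcp_pos: [0.4192, -0.1997, 0.0415]
ee_rot: [[0.66, -0.751, -0.0], [-0.751, -0.66, 0.0], [-0.0, 0.0, -1.0]]
wrist_force: [-0.3, -1.5, -1.2]
gripper_width: 0.187
gripper_force: 29.1
t 4.1 p [ 0.4192 -0.1997  0.0415] yaw -138.7 w 0.187 g 29.056138998984693 F [-0.3 -1.5 -1.2] M [-0.29  0.04 -0.04] q [ -5.3  19.9 -34.8   0.  -35.4  46.6]
shift [-0.0697 -0.0264  0.    ] turn [  0.    0.  -58.7]
```

View pics/e.png

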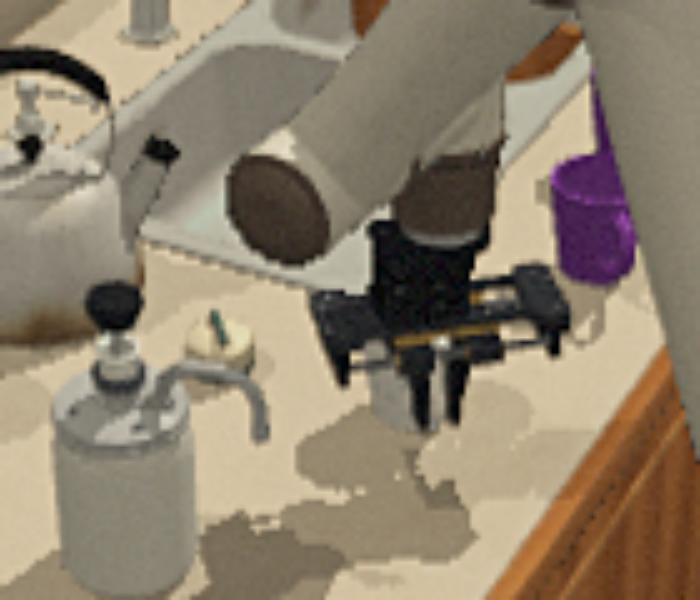

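The mug, at (400,385), is upright and follows the gripper. The forearm end at (275,210) leads the tool, so I'll check its height against the knob before going on.

```bash
python3 - <<'E'
from h import *
c=eyes.capture('scene');P=cloud(c)
for u,v in((246,191),(246,200),(240,195),(272,197),(246,183)): print(u,v,np.round(P[v,u],3))
q=P[170:203,232:262].reshape(-1,3);q=q[q[:,2]>.2];print(q.min(0),q.max(0))
E
```

```text
246 191 [0.428 0.026 0.359]
246 200 [0.43  0.024 0.323]
240 195 [0.45  0.029 0.339]
272 197 [ 0.428 -0.168  0.225]
246 183 [0.431 0.02  0.385]
[ 0.3839407  -0.02904288  0.30738568] [0.47624312 0.03557299 0.43607345]
```

```bash
echo '{"plan": [[0,-0.008,-0.003,0,0,0,-7.3],[0,-0.017,-0.0065,0,0,0,-14.7],[0,-0.026,-0.01,0,0,0,-22],[0,-0.035,-0.013,0,0,0,-29.3],[0,-0.044,-0.0165,0,0,0,-36.7],[0,-0.052,-0.02,0,0,0,-44],[0,-0.061,-0.023,0,0,0,-51.4],[0,-0.0697,-0.0264,0,0,0,-58.7]]}' | python3 -m handwheel; python3 go.py .393 -.028 .0415 280
python3 - <<'E'
from h import *
c=eyes.capture('scene');P=cloud(c); cv2.imwrite('pics/f.png',cv2.resize(c['pixels'][130:270,190:330],None,fx=4,fy=4)[...,::-1])
# mug: white points near expected axis
X,Y,Z=P[...,0],P[...,1],P[...,2]
k=(np.hypot(X-.46,Y+.118)<.07)&(Z>.02)&(Z<.1)&(c['pixels'].min(-1)>90); print(k.sum(),P[k].min(0),P[k].max(0))
E
```

```text
time_s: 5.0
tcp_pos: [0.3945, -0.13, 0.0416]
ee_rot: [[0.986, 0.17, 0.0], [0.17, -0.986, -0.0], [0.0, 0.0, -1.0]]
wrist_force: [0.8, -1.2, -0.9]
gripper_width: 0.191
gripper_force: 29.2
t 5.0 p [ 0.3945 -0.13    0.0416] yaw -80.2 w 0.191 g 29.18397429115288 F [ 0.8 -1.2 -0.9] M [-0.43 -0.02 -0.09] q [  4.4  16.  -41.4   0.  -32.6  95.4]
shift [ 1.590e-02 -1.008e-01  1.000e-04] turn [ 0.  -0.  -0.2]
385 [ 0.40436836 -0.16125428  0.02014211] [ 0.50781229 -0.0700656   0.09915599]
```

View pics/f.png

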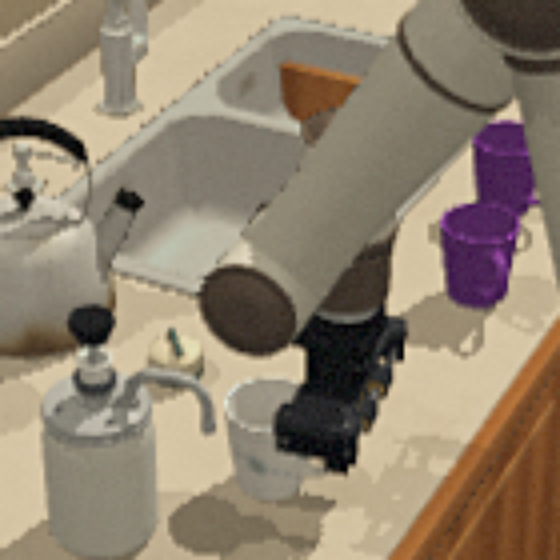

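The mug is upright at about (0.463, −0.115), seen at (265,430) in the crop, clear of the spout at (210,420). I'll slide it straight under.

```bash
echo '{"plan": [[0,0.002,-0.015,0,0,0,0],[0,0.004,-0.03,0,0,0,0],[0,0.007,-0.045,0,0,0,0],[0,0.009,-0.06,0,0,0,0],[0,0.011,-0.073,0,0,0,0],[0,0.013,-0.084,0,0,0,0],[0,0.015,-0.094,0,0,0,0],[0,0.016,-0.101,0,0,0,0]]}' | python3 -m handwheel; echo '{"plan": [[0,0.0,0,0,0,0,0],[0,0,0,0,0,0,0]]}' | python3 -m handwheel; python3 go.py .393 -.028 .0415 280
python3 - <<'E'
from h import *
for n in('scene','top'):
    c=eyes.capture(n);P=cloud(c); np.savez(n+'1.npz',**c); 
    if n=='scene':cv2.imwrite('pics/g.png',cv2.resize(c['pixels'][130:270,150:310],None,fx=4,fy=4)[...,::-1])
    X,Y,Z=P[...,0],P[...,1],P[...,2]
    k=(np.hypot(X-.46,Y+.016)<.056)&(Z>.02)&(Z<.1)&(c['pixels'].min(-1)>90); print(k.sum(),P[k].min(0),P[k].max(0))
E
```

```text
time_s: 5.85
tcp_pos: [0.393, -0.0272, 0.0416]
ee_rot: [[0.986, 0.167, -0.0], [0.167, -0.986, -0.0], [-0.0, 0.0, -1.0]]
wrist_force: [-0.6, -1.7, -0.9]
gripper_width: 0.184
gripper_force: 29.2
time_s: 6.05
tcp_pos: [0.3931, -0.0275, 0.0415]
ee_rot: [[0.986, 0.169, 0.001], [0.169, -0.986, 0.0], [0.001, -0.0, -1.0]]
wrist_force: [0.6, -0.2, -2.1]
gripper_width: 0.186
gripper_force: 29.1
t 6.05 p [ 0.3931 -0.0275  0.0415] yaw -80.3 w 0.186 g 29.061491356178095 F [ 0.6 -0.2 -2.1] M [0.04 0.03 0.02] q [ 19.9  14.4 -44.2  -0.  -31.4  79.8]
shift [-0.0002  0.0004  0.    ] turn [-0.  -0.  -0.3]
412 [ 0.4080262  -0.05662404  0.02012048] [0.50431991 0.03174943 0.09713081]
15 [ 0.44435956 -0.05721106  0.07745577] [0.50078563 0.02730153 0.09958099]
```

View pics/g.png

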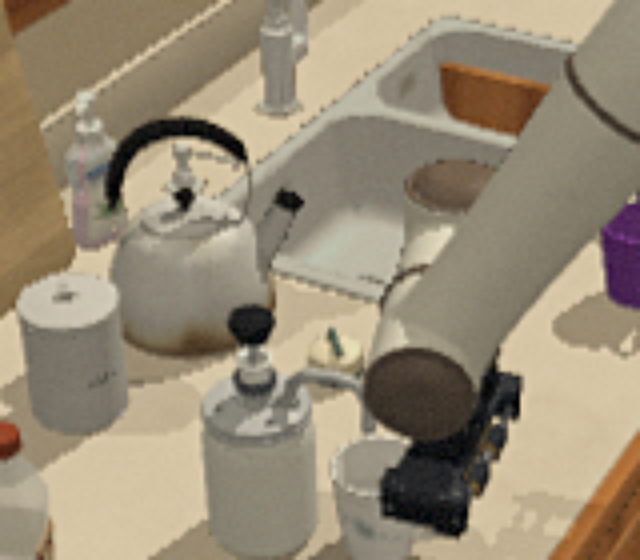

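The spout, at (370,415), hangs over the mug's mouth at (370,455), and the mug centre measures about (0.4605, −0.014). That is about 9 mm from the outlet. I'll release and go straight up.

```bash
echo '{"plan": [[1,0,0,0,0,0,0],[1,0,0,0,0,0,0],[1,0,0,0,0,0,0],[1,0,0,0,0,0,0],[1,0,0,0,0,0,0],[1,0,0,0,0,0,0],[1,0,0,0,0,0,0],[1,0,0,0,0,0,0]]}' | python3 -m handwheel;echo '{"plan": [[1,0,0,-0.015,0,0,0],[1,0,0,-0.04,0,0,0],[1,0,0,-0.08,0,0,0],[1,0,0,-0.12,0,0,0],[1,0,0,-0.16,0,0,0],[1,0,0,-0.2,0,0,0],[1,0,0,-0.24,0,0,0],[1,0,0,-0.27,0,0,0]]}' | python3 -m handwheel; python3 go.py .5695 .0145 .27 280
python3 - <<'E'
from h import *
c=eyes.capture('scene');P=cloud(c); np.savez('scene2.npz',**c)
X,Y,Z=P[...,0],P[...,1],P[...,2]
r=np.hypot(X-.4605,Y+.014)
k=(r<.06)&(r>.03)&(Z>.088)&(Z<.103); p=P[k][:,:2]
s=np.linalg.lstsq(np.c_[2*p,np.ones(len(p))],(p**2).sum(1),rcond=None)[0]; print('rim',k.sum(),s[:2],np.sqrt(s[2]+s[0]**2+s[1]**2),Z[k].max())
k=(Z>.226)&(Z<.247)&(np.hypot(X-.57,Y-.013)<.04);print('knob',P[k].min(0),P[k].max(0))
k=(np.hypot(X-.469,Y+.014)<.02)&(Z>.125)&(Z<.15);print('spout',P[k].mean(0),P[k].min(0))
E
```

```text
time_s: 6.95
tcp_pos: [0.3928, -0.0278, 0.0416]
ee_rot: [[0.986, 0.168, 0.0], [0.168, -0.986, 0.0], [0.0, -0.0, -1.0]]
wrist_force: [-0.1, -0.0, -0.0]
gripper_width: 0.833
gripper_force: 0.0
time_s: 7.75
tcp_pos: [0.3929, -0.0278, 0.3143]
ee_rot: [[0.986, 0.169, 0.003], [0.169, -0.986, 0.001], [0.003, -0.0, -1.0]]
wrist_force: [1.0, -0.9, 0.8]
gripper_width: 1.002
gripper_force: 0.0
t 7.75 p [ 0.3929 -0.0278  0.3143] yaw -80.3 w 1.002 g 0.0 F [ 1.  -0.9  0.8] M [-0.12  0.01 -0.  ] q [ 19.9  -5.1 -19.2   0.  -75.7  79.8]
shift [ 0.181  -0.0119  0.0449] turn [-0.  -0.2 -0.3]
rim 87 [ 0.4613797  -0.01217558] 0.0414138445000461 0.09918857248367074
knob [ 0.55007841 -0.0016386   0.22662926] [0.58910949 0.04010678 0.24191864]
spout [ 0.46847471 -0.00743677  0.14100984] [ 0.4615662  -0.01479238  0.12867449]
```

The mug rim's centre is at (0.461, −0.013), less than 10 mm from the outlet. Next I'll shut the fingers and move over the knob.

```bash
echo '{"plan": [[0,0.03,-0.002,0,0,0,0],[0,0.06,-0.004,0,0,0,0],[0,0.09,-0.006,0,0,0,0],[0,0.12,-0.008,0,0,0,0],[0,0.15,-0.01,0,0,0,0],[0,0.17,-0.011,0,0,0,0],[0,0.181,-0.012,0,0,0,0],[0,0.181,-0.012,0,0,0,0]]}' | python3 -m handwheel;echo '{"plan": [[0,0,0,0.02,0,0,0],[0,0,0,0.04,0,0,0],[0,0,0,0.05,0,0,0],[0,0,0,0.055,0,0,0],[0,0,0,0.055,0,0,0],[0,0,0,0.055,0,0,0],[0,0,0,0.055,0,0,0],[0,0,0,0.055,0,0,0]]}' | python3 -m handwheel; python3 go.py .5695 .0145 .24 280
python3 - <<'E'
from h import *
c=eyes.capture('scene'); cv2.imwrite('pics/i.png',cv2.resize(c['pixels'][150:270,170:290],None,fx=5,fy=5)[...,::-1])
E
```

```text
time_s: 8.6
tcp_pos: [0.5697, 0.0148, 0.3103]
ee_rot: [[0.986, 0.168, -0.002], [0.168, -0.986, -0.0], [-0.002, 0.0, -1.0]]
wrist_force: [-0.1, 0.6, -0.9]
gripper_width: 0.357
gripper_force: 0.0
time_s: 9.4
tcp_pos: [0.5695, 0.0146, 0.2573]
ee_rot: [[0.986, 0.169, 0.001], [0.169, -0.986, 0.0], [0.001, -0.0, -1.0]]
wrist_force: [-0.7, -0.0, -0.2]
gripper_width: 0.004
gripper_force: 0.0
t 9.4 p [0.5695 0.0146 0.2573] yaw -80.3 w 0.004 g 0.0 F [-0.7 -0.  -0.2] M [-0.12  0.07  0.04] q [ 17.8  15.3  -4.3   0.  -70.3  81.9]
shift [-0.      0.0001  0.0173] turn [-0.  -0.1 -0.3]
```

View pics/i.png

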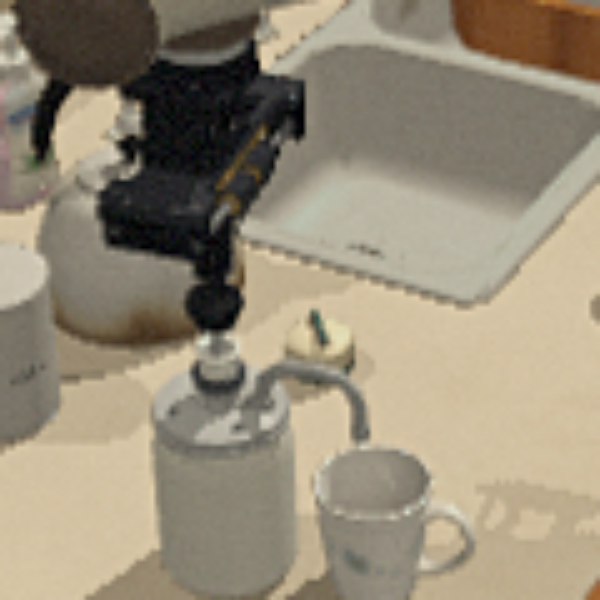

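The shut fingertips at (215,265) sit over the knob at (213,300), and the mug stands under the spout. I'll press down in small steps and watch the force.

```bash
echo '{"plan": [[0,0,0,0.006,0,0,0],[0,0,0,0.012,0,0,0],[0,0,0,0.016,0,0,0],[0,0,0,0.02,0,0,0],[0,0,0,0.024,0,0,0],[0,0,0,0.028,0,0,0],[0,0,0,0.03,0,0,0],[0,0,0,0.03,0,0,0]]}' | python3 -m handwheel;echo '{"plan": [[0,0,0,0.002,0,0,0],[0,0,0,0.002,0,0,0]]}' | python3 -m handwheel
```

```text
time_s: 10.25
tcp_pos: [0.5689, 0.0145, 0.2263]
ee_rot: [[0.986, 0.169, -0.001], [0.169, -0.986, -0.0], [-0.001, 0.0, -1.0]]
wrist_force: [-1.7, 0.8, 3.5]
gripper_width: 0.003
gripper_force: 1.5
time_s: 10.45
tcp_pos: [0.5692, 0.0144, 0.2246]
ee_rot: [[0.986, 0.168, 0.0], [0.168, -0.986, -0.0], [0.0, 0.0, -1.0]]
wrist_force: [-1.7, 1.2, 3.4]
gripper_width: 0.005
gripper_force: 1.5
```

```bash
for i in 1 2; do :; done; echo '{"plan": [[0,0,0,0.001,0,0,0],[0,0,0,0.002,0,0,0],[0,0,0,0.002,0,0,0]]}' | python3 -m handwheel | egrep 'tcp|wrist'; echo '{"plan": [[0,0,0,0.001,0,0,0],[0,0,0,0.002,0,0,0],[0,0,0,0.002,0,0,0]]}' | python3 -m handwheel | egrep 'tcp|wrist'
```

```text
tcp_pos: [0.5692, 0.0145, 0.2225]
wrist_force: [-1.0, 0.1, 3.4]
tcp_pos: [0.5692, 0.0145, 0.2205]
wrist_force: [-1.1, -0.7, 3.0]
```

```bash
echo '{"plan": [[0,0,0,0.001,0,0,0],[0,0,0,0.002,0,0,0],[0,0,0,0.002,0,0,0]]}' | python3 -m handwheel | egrep 'tcp|wrist'; echo '{"plan": [[0,0,0,0.001,0,0,0],[0,0,0,0.002,0,0,0],[0,0,0,0.002,0,0,0]]}' | python3 -m handwheel | egrep 'tcp|wrist'; echo '{"plan": [[0,0,0,0.001,0,0,0],[0,0,0,0.002,0,0,0],[0,0,0,0.002,0,0,0]]}' | python3 -m handwheel | egrep 'tcp|wrist'
```

```text
tcp_pos: [0.5693, 0.0145, 0.2195]
wrist_force: [-2.9, -0.4, 7.4]
tcp_pos: [0.5693, 0.0144, 0.218]
wrist_force: [-3.7, 0.7, 9.5]
tcp_pos: [0.5693, 0.0145, 0.2164]
wrist_force: [-4.7, 0.8, 10.5]
```

Landed on the sleeve at z about 0.2198, so the firm stop is expected near 0.2118.

```bash
echo '{"plan": [[0,0,0,0.001,0,0,0],[0,0,0,0.002,0,0,0],[0,0,0,0.002,0,0,0]]}' | python3 -m handwheel | egrep 'tcp|wrist'; echo '{"plan": [[0,0,0,0.001,0,0,0],[0,0,0,0.002,0,0,0],[0,0,0,0.002,0,0,0]]}' | python3 -m handwheel | egrep 'tcp|wrist'; echo '{"plan": [[0,0,0,0.001,0,0,0],[0,0,0,0.001,0,0,0]]}' | python3 -m handwheel | egrep 'tcp|wrist'
```

```text
tcp_pos: [0.5694, 0.0144, 0.2148]
wrist_force: [-4.9, 1.1, 12.0]
tcp_pos: [0.5694, 0.0144, 0.2133]
wrist_force: [-5.7, 0.5, 14.6]
tcp_pos: [0.5694, 0.0144, 0.2125]
wrist_force: [-7.4, 1.8, 14.5]
```

```bash
echo '{"plan": [[0,0,0,0.001,0,0,0],[0,0,0,0.001,0,0,0]]}' | python3 -m handwheel | egrep 'tcp|wrist'; echo '{"plan": [[0,0,0,0.001,0,0,0],[0,0,0,0.001,0,0,0],[0,0,0,0.001,0,0,0]]}' | python3 -m handwheel | egrep 'tcp|wrist'
```

```text
tcp_pos: [0.5694, 0.0144, 0.2117]
wrist_force: [-7.9, 1.6, 16.6]
tcp_pos: [0.5694, 0.0144, 0.2114]
wrist_force: [-7.1, 0.8, 18.0]
```

```bash
echo '{"plan": [[0,0,0,0.001,0,0,0],[0,0,0,0.001,0,0,0],[0,0,0,0.001,0,0,0]]}' | python3 -m handwheel | egrep 'tcp|wrist'; echo '{"plan": [[0,0,0,-0.003,0,0,0],[0,0,0,-0.006,0,0,0],[0,0,0,-0.009,0,0,0],[0,0,0,-0.012,0,0,0],[0,0,0,-0.015,0,0,0],[0,0,0,-0.018,0,0,0],[0,0,0,-0.021,0,0,0],[0,0,0,-0.024,0,0,0]]}' | python3 -m handwheel | egrep 'time|tcp|wrist'
```

```text
tcp_pos: [0.5694, 0.0144, 0.2113]
wrist_force: [-9.0, 1.7, 20.2]
time_s: 14.35
tcp_pos: [0.5692, 0.0145, 0.2305]
wrist_force: [-1.1, -1.4, 3.1]
```

```bash
echo '{"plan": [[0,0,0,-0.003,0,0,0],[0,0,0,-0.006,0,0,0],[0,0,0,-0.008,0,0,0],[0,0,0,-0.01,0,0,0],[0,0,0,-0.012,0,0,0],[0,0,0,-0.014,0,0,0],[0,0,0,-0.016,0,0,0],[0,0,0,-0.018,0,0,0]]}' | python3 -m handwheel | egrep 'time|tcp|wrist'
```

```text
time_s: 15.15
tcp_pos: [0.5692, 0.0147, 0.2485]
wrist_force: [0.2, -0.9, -0.0]
```

The firm stop is confirmed: another 1 mm of command gave only 0.1 mm of motion, at 20 N. The knob has been eased back up. I'll lift clear and check.

```bash
echo '{"plan": [[0,0,0,-0.02,0,0,0],[0,0,0,-0.05,0,0,0],[0,0,0,-0.08,0,0,0],[0,0,0,-0.08,0,0,0],[0,0,0,-0.08,0,0,0],[0,0,0,-0.08,0,0,0]]}' | python3 -m handwheel | egrep 'time|tcp|wrist'
python3 - <<'E'
from h import *
def meas(c):
    P=cloud(c);X,Y,Z=P[...,0],P[...,1],P[...,2]
    r=np.hypot(X-.461,Y+.014);k=(r<.06)&(r>.03)&(Z>.088)&(Z<.103);p=P[k][:,:2]
    s=np.linalg.lstsq(np.c_[2*p,np.ones(len(p))],(p**2).sum(1),rcond=None)[0]
    k=(Z>.2)&(Z<.247)&(np.hypot(X-.57,Y-.013)<.03);print('rim',s[:2],'knob top',np.sort(Z[k])[-12:].mean())
meas(load('scene2.npz')); c=eyes.capture('scene'); meas(c)
E
```

```text
time_s: 15.75
tcp_pos: [0.5685, 0.0146, 0.3273]
wrist_force: [-0.2, -0.4, -0.6]
rim [ 0.4613797  -0.01217558] knob top 0.2407689312429265
rim [ 0.46113143 -0.01206209] knob top 0.24057565237950165
```

```bash
python3 -c "
from station import workorder; print(workorder.finish_job())"
```

```text
the job is handed in; nothing more can be done
None
```

I've handed the job in: the mug stands upright and released under the spout, about 8 mm off the outlet. The knob was pressed to the firm stop at about 22 N peak wrist force and eased back fully up; no verdict was returned.

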